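# Fit four distance collars to their shaft stubs

### The job

Slip each of the four olive distance collars over the shaft stub made for it, round collars on round stubs and square on square, the small one of each on the thin stub and the large one on the thick stub, each lying flat on its stand's base. Leave the bronze worm gear and the standing steel locating pin where they are.

Things in the scene. Friction and masses are not known exactly. Their poses are not given: they have to be found in the camera images.
- round_collar_small: Small round distance collar (ring), 42 mm outside diameter, 30 mm bore, olive enamel, same colour as the other collars; 20 mm tall, about 90 g. Origin at the centre of its underside, z up through the bore. Lies flat on the bench, bore upright.
- round_collar_large: Large round distance collar (ring), 66 mm outside diameter, 50 mm bore, olive enamel, same colour as the other collars; 20 mm tall, about 190 g. Origin at the centre of its underside, z up through the bore. Lies flat on the bench, bore upright.
- square_collar_small: Small square distance collar (square frame), 42 mm square outside with a 30 mm square hole, olive enamel, same colour as the other collars; 20 mm tall, about 110 g. Origin at the centre of its underside, z up through the bore. Lies flat on the bench, bore upright. x and y run square to its sides.
- square_collar_large: Large square distance collar (square frame), 64 mm square outside with a 48 mm square hole, olive enamel, same colour as the other collars; 20 mm tall, about 210 g. Origin at the centre of its underside, z up through the bore. Lies flat on the bench, bore upright. x and y run square to its sides.
- round_stand_small: Stand with the thin round shaft stub: dark cast-iron disc base 60 mm diameter, 10 mm thick, bearing a bright steel round stub of 14 mm diameter upright in its middle, top 36 mm above the bench, edge bevelled. Fixed to the bench. Origin at the centre of its underside, z up.
- round_stand_large: Stand with the thick round shaft stub: dark cast-iron disc base 82 mm diameter, 10 mm thick, bearing a bright steel round stub of 34 mm diameter upright in its middle, top 36 mm above the bench, edge bevelled. Fixed to the bench. Origin at the centre of its underside, z up.
- square_stand_small: Stand with the thin square shaft stub: dark cast-iron square base 56 mm wide, 10 mm thick, bearing a bright steel stub 15 mm square upright in its middle, top 36 mm above the bench. Fixed to the bench. Origin at the centre of its underside, z up. x, y square to the sides of base and stub.
- square_stand_large: Stand with the thick square shaft stub: dark cast-iron square base 76 mm wide, 10 mm thick, bearing a bright steel stub 32 mm square upright in its middle, top 36 mm above the bench; its collar goes over easily only with sides parallel. Fixed to the bench. Origin at the centre of its underside, z up. x, y square to the sides of base and stub.
- worm_gear: Bystander: bronze toothed worm gear lying flat, 64 mm diameter, 32 mm tall, 600 g, loose. Origin at the centre of its underside.
- locating_pin: Bystander: hardened steel locating pin standing loose on its 32 mm diameter, 8 mm high foot; 18 mm shank, 44 mm tall with tapered tip, no wide dark base. Origin at the centre of its underside.
There are look-alikes about, which are no part of the job. What is shaped like the square_stand_large but turquoise is not meant.

How it is judged:
By the outcome, as a careful person would: the job done as asked, in the order asked, and still so for the second after the job is handed in, with the robot touching nothing.
It also fails if it takes over 109 s, if anything falls off the work surface, if the arm or the gripper's body presses on something with over 40 N, if the wrist force passes 120 N, or if a joint passes its speed limit or range.

### The arm

A 6-joint arm with a two-finger parallel gripper is mounted at the origin on the work surface. World frame = base frame: x ahead of the robot, y to its left, z up, the work surface at z = 0. Lengths are in m, angles in rad, forces in N, time in s.
With the tool pointing down it reaches from about 0.275 to 0.875 m from the base axis. Payload 12.5 kg.
Tool frame: the origin (TCP) lies at the very end of the fingers, on their centre line; the grasp point (between the pads) lies 19 mm behind it; z points along the fingers, y is the line along which they close (so a half turn about z gives the same grasp; the last joint's range is limited). The gripper opens to 85 mm and grips with 20 to 120 N. Pads are 22 mm wide; open, the fingers measure 114 mm over their backs; the gripper's body (76 mm by 85 mm) begins 54 mm behind the grasp point. The pads swing forward as they close: fully open they stand 13 mm farther back than shut.
Start: joints at [1.263, 0.351, 1.652, -0, 1.139, -0.085], TCP at [0.121, 0.536, 0.231] pointing down, gripper open.
Joint ranges: [-2.75, 2.75], [-0.79, 2.1], [0.01, 2.65], [-1.57, 4.71], [0.07, 3.14], [-2.87, 2.87]. Speed limits (rad/s): [2.22, 2.22, 2.79, 3.14, 3.14, 3.14].

### API

Orientations are given as a 3x3 rotation matrix whose columns are the frame's x, y, z axes.
In Python, from bench import manip gives the robot as it stands. Calls block until the motion is done:
- manip.move_ptp(position, orientation): joint-space move of the TCP to a pose.
- manip.move_l(position, attitude=None, max_speed=0.15): straight line of the TCP; attitude=None keeps the orientation; max_speed is the mean speed in m/s.
- manip.move_j(angles): joint-space move.
- manip.set_gripper(opening, effort=None): opening from 0.0 (shut) to 1.0 (fully open); effort is the grip in N (None keeps the last); returns when the fingers have stopped.
- manip.dwell(seconds).
- manip.inverse_kinematics(position, orientation): joint angles nearest the present ones, or None.
- manip.grab_frame(name): name is "scene" or "side" or "wrist"; returns (picture, depth): 420x560x3 uint8, red, green, blue; 420x560 float32, m along the optical axis (not along the pixel's ray), 0 where there is no reading.
- manip.get_calibration(name): a dict with "camera_matrix" (3x3 intrinsics, pixels), "R" (3x3) and "t" (3): a world point X has camera coordinates R X + t. Camera axes: x right, y down, z forward; pixel columns grow to the right and rows downward; lengths in m; the calibration is good to about 2 mm. The wrist camera is an equidistant fisheye: a pixel r from the principal point sees the ray r / f radians off the axis. A picture is of the moment at which its call begins: read the wrist's pose just before it. get_calibration takes no time and is no camera call; for the wrist camera it gives the pose at the moment of the call.
A pose or a line that the arm cannot do raises manip.Unreachable and nothing moves.
- manip.sign_off(): hands the job in; it is judged then, once.
Trained networks look in the newest picture that a camera, given by its name, has taken for a name from the list of things; names that differ only in an ending like _2 or _b are one class to them, and where a whole thing is asked for, a point or a joint stands for the part that bears it (a point fixed in the world has none). Each returns a list of dicts, best first, with "confidence" (0 to 1); they miss things now and then, are a little off and sometimes report something else, mostly with a low value. They report only what shows in the picture. A call takes as long as a camera call. They do not tell look-alikes from the thing itself.
- manip.look_for(camera, name): "at" ([x, y, z] in m, in world coordinates, good to about 4 mm: the middle of the surface that is visible of it).
Readings, each from a call of its own:
- manip.current_time(): time.
- manip.current_qpos(): joint angles.
- manip.current_joint_vel(): joint speeds.
- manip.current_joint_torque(): joint torques, N m.
- manip.current_ee_pos(): TCP position.
- manip.current_tcp_rot(): TCP orientation.
- manip.current_force(): force on the tool from outside, world axes, zero at the start.
- manip.current_ft_torque(): the same for the moment, N m.
- manip.current_grip_width(): opening from 0.0 (shut) to 1.0 (fully open).
- manip.current_grip_force(): force on a finger pad.
Only numpy, scipy, OpenCV 4.12 (cv2) and the standard library are available. Lean on these libraries where they do the work, as an engineer would, in place of code of your own. Each camera call takes 0.05 s, during which the arm holds its last target. There are 200 camera calls.

## Working session

There is one attempt and no reset: what is moved stays moved. The work goes in short steps, each a Python script; the robot and the scene stay as the last script left them, time stands still between calls to the robot, and variables do not carry over. Pictures are saved under pics/ and viewed, at most 14 in all, crops included, and the job is handed in when it is done.

```bash
mkdir -p pics; ls; python3 - <<'E'
from bench import manip
import cv2
for c in ["scene","side"]:
    p,d=manip.grab_frame(c); cv2.imwrite(f"pics/{c}0.png",p[:,:,::-1])
    k=manip.get_calibration(c); print(c,k)
    for n in "round_collar_small round_collar_large square_collar_small square_collar_large round_stand_small round_stand_large square_stand_small square_stand_large worm_gear locating_pin".split():
        for r in manip.look_for(c,n):
            print(n,[round(float(v),3) for v in r["at"]],round(r["confidence"],2))
print(manip.current_time())
E
```

```text
pics
scene {'camera_matrix': array([[464.35812821,   0.        , 277.45597192],
       [  0.        , 464.35812821, 206.17102846],
       [  0.        ,   0.        ,   1.        ]]), 'R': array([[-0.18089653,  0.98331824,  0.01901808],
       [ 0.69893822,  0.14213665, -0.7009155 ],
       [-0.69192616, -0.11350072, -0.71299073]]), 't': array([ 0.08312206, -0.33827796,  1.34964109])}
round_collar_small [0.453, -0.183, 0.015] 0.67
round_collar_large [0.642, -0.19, 0.016] 0.93
square_collar_small [0.672, 0.152, 0.025] 0.6
square_collar_small [0.47, -0.331, 0.016] 0.54
square_collar_large [0.488, 0.154, 0.021] 0.58
round_stand_small [0.621, -0.312, 0.008] 0.69
round_stand_large [0.481, 0.337, 0.01] 0.82
round_stand_large [0.478, 0.014, 0.012] 0.36
square_stand_small [0.488, 0.151, 0.021] 0.74
square_stand_small [0.474, 0.013, 0.012] 0.61
square_stand_small [0.467, -0.33, 0.013] 0.2
square_stand_large [0.337, 0.188, 0.005] 0.75
square_stand_large [0.629, 0.327, 0.013] 0.56
worm_gear [0.672, 0.151, 0.028] 0.92
locating_pin [0.485, 0.15, 0.017] 0.57
side {'camera_matrix': array([[482.5022
[... 224 characters left out ...]
, -0.74692249],
       [ 0.39635468,  0.63313847, -0.66485986]]), 't': array([-0.43760892,  0.21181928,  0.9817158 ])}
round_collar_small [0.439, -0.187, 0.016] 0.76
round_collar_large [0.633, -0.192, 0.018] 0.64
round_collar_large [0.614, 0.323, 0.007] 0.3
round_collar_large [0.441, -0.187, 0.014] 0.28
square_collar_small [0.464, -0.332, 0.014] 0.58
square_collar_large [0.474, 0.145, 0.013] 0.59
round_stand_small [0.609, -0.327, 0.011] 0.81
round_stand_large [0.457, 0.332, 0.009] 0.87
square_stand_small [0.464, 0.01, 0.013] 0.72
square_stand_large [0.326, 0.175, 0.011] 0.79
worm_gear [0.464, -0.334, 0.014] 0.7
worm_gear [0.651, 0.139, 0.028] 0.62
locating_pin [0.663, -0.008, 0.009] 0.48
1.1
```

View pics/scene0.png

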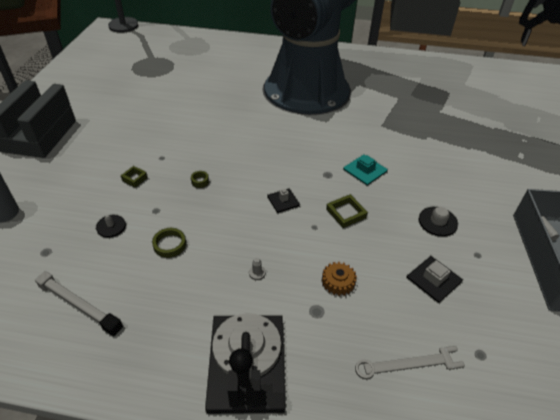

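View pics/side0.png

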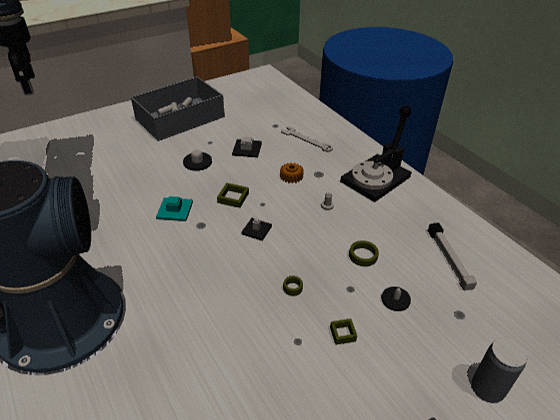

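Scene picture:

| Thing | Pixels |
|---|---|
| Olive collars | small square (134,176), small round (200,179), large round (169,242), large square (347,211) |
| Stands | thin round (111,226), thin square (284,200), thick round (438,220), thick square (435,278) |

What could be mistaken for them:
- The turquoise square at (366,168) looks like the thick square stand. It is not meant.
- The steel pin at (257,268) has no dark base, so it is not the thin round stub.
- The bronze gear is at (340,278).

The side picture agrees. Next I'll measure poses from depth in both cameras and make one close crop.

```bash
cat > vis.py <<'E'
from bench import manip
import numpy as np, cv2
def cloud(c):
    p,d=manip.grab_frame(c); k=manip.get_calibration(c); K=k["camera_matrix"]
    v,u=np.indices(d.shape); r=np.stack([(u-K[0,2])/K[0,0]*d,(v-K[1,2])/K[1,1]*d,d],-1)
    X=(r-k["t"])@k["R"]; X[d<=0]=9
    return p,X,cv2.cvtColor(p,cv2.COLOR_RGB2HSV)
NOM=dict(rcs=(.446,-.185),rcl=(.637,-.191),scs=(.467,-.331),scl=(.481,.150),
         rss=(.615,-.32),rsl=(.47,.335),sss=(.47,.012),ssl=(.625,.325))
def fit(X,H,n,c):
    near=np.hypot(X[...,0]-c[0],X[...,1]-c[1])<.065; z=X[...,2]
    if n[1]=="c": m=near&(H[...,0]>22)&(H[...,0]<45)&(H[...,1]>110)&(z>.012)&(z<.03)
    else: m=near&(z>.005)&(z<.016)
    m=cv2.morphologyEx(m.astype(np.uint8),cv2.MORPH_OPEN,np.ones((2,2),np.uint8))>0
    q=X[m][:,:2]
    if len(q)<20: return None
    (x,y),s,a=cv2.minAreaRect((q*1000).astype(np.float32))
    return x/1000,y/1000,s,a%90,len(q),np.median(X[m][:,2])
E
python3 - <<'E'
from vis import *
C={}
for c in ["scene","side"]:
    p,X,H=cloud(c); C[c]=p
    for n,q in NOM.items():
        r=fit(X,H,n,q); print(c,n,r and [np.round(v,4) if not isinstance(v,tuple) else np.round(v,1) for v in r])
    b=X[(abs(X[...,0]-.55)<.03)&(abs(X[...,1]-.24)<.02)]; print(np.median(b[:,2]),b[:,2].std())
p=C["scene"][150:300,90:470]; cv2.imwrite("pics/crop1.png",cv2.resize(p[:,:,::-1],(798,315),interpolation=cv2.INTER_CUBIC))
E
```

```text
scene rcs [np.float64(4.7241), np.float64(4.3954), array([12567.5,    37.7]), np.float64(46.9473), np.int64(118), np.float64(0.0151)]
scene rcl [np.float64(4.7977), np.float64(4.4065), array([12451.3,    61.5]), np.float64(47.8294), np.int64(328), np.float64(0.0171)]
scene scs [np.float64(4.7172), np.float64(4.335), array([12665.4,    47.9]), np.float64(47.6629), np.int64(179), np.float64(0.0163)]
scene scl [np.float64(4.7416), np.float64(4.5539), array([12312.8,    67.8]), np.float64(45.9198), np.int64(383), np.float64(0.0186)]
scene rss [np.float64(0.6163), np.float64(-0.318), array([53.9, 56.2]), np.float64(27.2454), np.int64(469), np.float64(0.0099)]
scene rsl [np.float64(4.7021), np.float64(4.6759), array([12193.1,    89.7]), np.float64(45.5952), np.int64(663), np.float64(0.0106)]
scene sss [np.float64(4.7364), np.float64(4.4851), array([12419.5,    70.4]), np.float64(46.3148), np.int64(415), np.float64(0.0102)]
scene ssl [np.float64(4.7796), np.float64(4.6683), array([12095.2,    88.1]), np.float64(46.1634), np.int64(988), np.float64(0.0104)]
0.000583707811039338 0.001225594898
[... 399 characters left out ...]

side scl [np.float64(4.7384), np.float64(4.5514), array([12320.6,    65.7]), np.float64(45.9242), np.int64(250), np.float64(0.0176)]
side rss [np.float64(4.8086), np.float64(4.3167), array([12569.8,    60.4]), np.float64(47.8972), np.int64(478), np.float64(0.0113)]
side rsl [np.float64(0.4626), np.float64(0.3387), array([73.6, 77.9]), np.float64(57.4532), np.int64(315), np.float64(0.0116)]
side sss [np.float64(4.7354), np.float64(4.4833), array([12423.6,    62.7]), np.float64(46.3549), np.int64(342), np.float64(0.0112)]
side ssl [np.float64(4.7819), np.float64(4.662), array([12101. ,    76.2]), np.float64(46.1642), np.int64(294), np.float64(0.0115)]
0.0023414900367374055 0.00174374197767554
```

View pics/crop1.png

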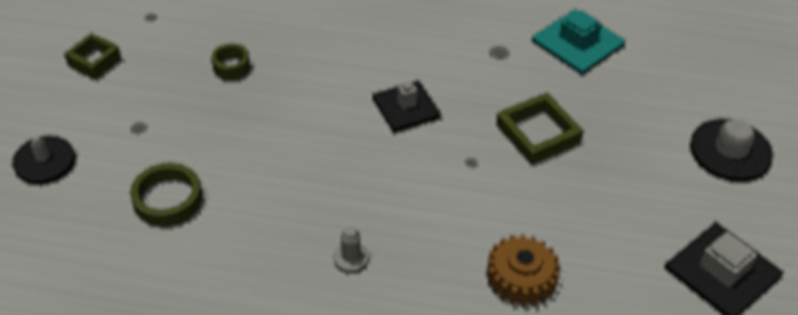

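The crop confirms the choice: four olive rings, four dark-base stands, and the turquoise decoy and the pin set apart. The fit needs a fix, because invalid pixels leaked in.

```bash
sed -i 's/    m=cv2.morph.*/    m\&=cv2.morphologyEx(m.astype(np.uint8),cv2.MORPH_OPEN,np.ones((3,3) if n[1]=="s" else (2,2),np.uint8))>0/' vis.py
python3 - <<'E'
from vis import *
for c in ["scene","side"]:
    p,X,H=cloud(c)
    for n,q in NOM.items():
        r=fit(X,H,n,q); print(c,n,*[np.round(v,3) for v in r])
E
```

```text
scene rcs 0.447 -0.181 [38.973 32.152] 17.091 83 0.016
scene rcl 0.639 -0.184 [60.393 58.575] 21.777 256 0.018
scene scs 0.47 -0.329 [40.995 41.738] 72.313 137 0.017
scene scl 0.482 0.154 [60.33  63.164] 38.554 314 0.019
scene rss 0.615 -0.32 [56.616 57.9  ] 29.659 468 0.01
scene rsl 0.47 0.345 [81.077 76.979] 74.956 660 0.011
scene sss 0.47 0.015 [57.045 56.345] 33.703 416 0.01
scene ssl 0.619 0.33 [76.53  77.519] 51.254 978 0.011
side rcs 0.444 -0.186 [38.956 35.427] 29.362 104 0.019
side rcl 0.634 -0.19 [60.517 59.042] 49.561 191 0.02
side scs 0.465 -0.334 [39.54  41.192] 67.439 189 0.02
side scl 0.477 0.148 [62.358 61.384] 38.407 188 0.019
side rss 0.612 -0.323 [59.161 59.296] 31.026 466 0.011
side rsl 0.462 0.342 [73.98  79.563] 61.847 308 0.012
side sss 0.468 0.014 [59.708 57.275] 34.414 345 0.012
side ssl 0.617 0.33 [82.791 77.985] 53.816 307 0.012
```

```bash
cat > act.py <<'E'
from bench import manip
import numpy as np
def rot(deg):
    b=np.radians(deg); c,s=np.cos(b),np.sin(b)
    return np.array([[-s,c,0],[c,s,0],[0,0,-1.]])
def best(xy,z,angs):
    o=[(abs(q[5]),a) for a in angs for q in [manip.inverse_kinematics([*xy,z],rot(a))] if q is not None]
    return min(o)[1]
def angs(a): return [a+90*k for k in range(-2,3)] if a is not None else list(range(-180,180,15))
def pick(xy,a,open_,zg,effort=30,zstep=None):
    a=best(xy,.12,angs(a)); manip.set_gripper(open_); manip.move_ptp([*xy,.10],rot(a))
    manip.move_l([*xy,max(zg,.010)],max_speed=.1)
    f0=manip.current_force(); z=max(zg,.010)
    while z>zg+1e-6:
        z=max(z-.002,zg); manip.move_l([*xy,z],max_speed=.03)
        if abs(manip.current_force()[2]-f0[2])>6: print("contact at",z); z+=.003; manip.move_l([*xy,z],max_speed=.03); break
    manip.set_gripper(0.,effort)
    print("grip",a,z,manip.current_grip_width()*85,manip.current_grip_force(),manip.current_force(),manip.current_time())
    manip.move_l([*xy,.10],max_speed=.12)
    print("lifted",manip.current_grip_width()*85,manip.current_grip_force())
    return z
def place(xy,a,z,open_):
    a=best(xy,.12,angs(a)); manip.move_ptp([*xy,.10],rot(a)); manip.move_l([*xy,z+.03],max_speed=.12)
    f0=manip.current_force(); manip.move_l([*xy,z+.011],max_speed=.06)
    print("df",manip.current_force()-f0,manip.current_ee_pos()-[*xy,z+.011],manip.current_grip_width()*85)
    manip.set_gripper(open_); manip.move_l([*xy,.11],max_speed=.15)
    print("t",manip.current_time())
E
python3 - <<'E'
from act import *
import cv2
z=pick((.4455,-.1835),None,.68,.0)
p,d=manip.grab_frame("side"); cv2.imwrite("pics/side1.png",cv2.resize(p[180:380,180:480,::-1],(750,500)))
print(z)
E
```

```text
grip -30 0.0 41.590404634330454 29.829092959407717 [-1.45592176  0.20412678  6.31704822] 7.0917
lifted 41.28232058010612 30.437587634660304
0.0
```

View pics/side1.png

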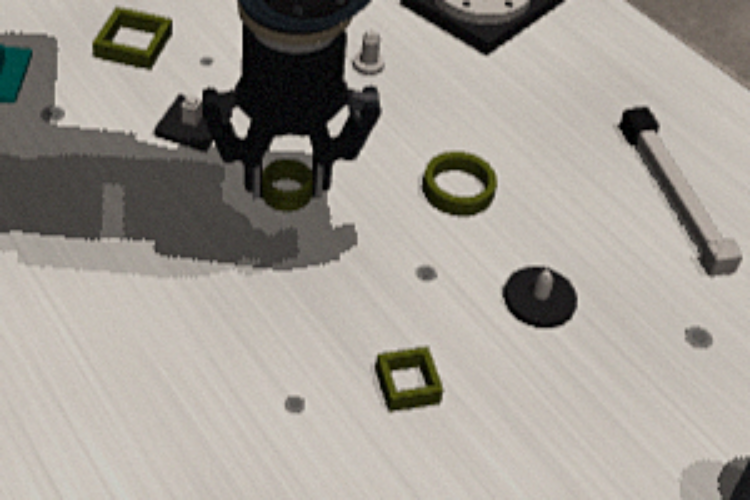

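The small collar at (290,185) in the crop is held level between the pads. Next I'll place it and do the small square.

```bash
python3 - <<'E'
from act import *
import cv2
place((.6135,-.3215),None,0.,.72)
z=pick((.4675,-.3315),70,.72,0.)
place((.469,.0145),34,z,.72)
manip.move_l([.469,.0145,.18],max_speed=.2)
p,d=manip.grab_frame("side"); a=p[180:380,180:480,::-1]; cv2.imwrite("pics/side2.png",cv2.resize(a,(750,500)))
E
```

```text
df [ 0.19997915 -1.04754693 -1.04179632] [-0.00018727  0.00010845 -0.00059069] 40.912553416635646
t 11.3417
grip -20 0.0 41.100304756811894 31.10124170780182 [-0.15230688 -0.36933645  1.77677532] 14.8083
lifted 41.08415871463389 30.802091360092163
df [-0.50268876 -0.24494472 -0.39647361] [-1.92238287e-04  1.32644522e-05 -4.62485979e-04] 41.17698622266213
t 19.4333
```

View pics/side2.png

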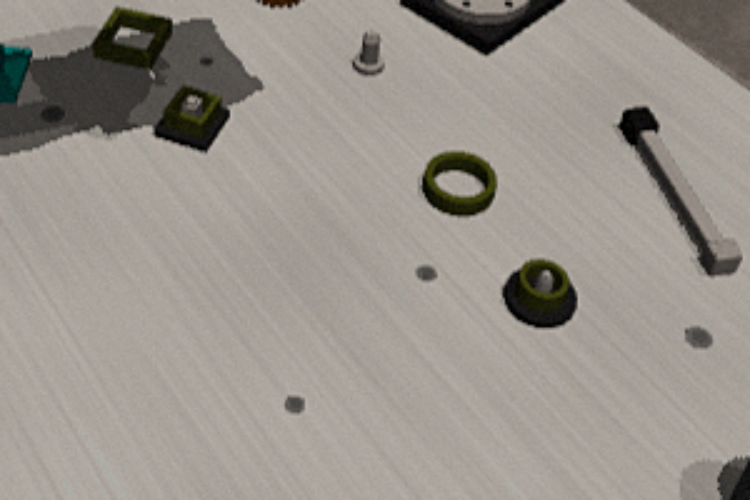

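Both small collars sit on their stubs, at (190,108) and (543,285). Now the large ones.

```bash
python3 - <<'E'
from act import *
import cv2
z=pick((.6365,-.187),None,1.,-.003)
place((.466,.3435),None,z,1.)
z=pick((.4795,.151),38.5,1.,-.003)
place((.618,.330),52.5,z,1.)
manip.move_l([.618,.33,.16],max_speed=.2); manip.move_ptp([.35,-.2,.3],rot(-30))
for c in ["scene","side"]:
    p,d=manip.grab_frame(c)
    a=p[130:330,80:480] if c=="scene" else p[120:320,130:430]
    cv2.imwrite(f"pics/{c}3.png",cv2.resize(a[:,:,::-1],None,fx=2,fy=2,interpolation=cv2.INTER_CUBIC))
E
```

```text
grip -15 -0.003 63.71078790791824 33.60478078946471 [-0.81498574  0.78283573  3.91025086] 24.55
lifted 64.10840888395524 33.5821651853621
df [-0.85889025  0.15276065 -0.99519914] [-1.75233107e-04 -8.54673627e-05 -4.74900017e-04] 64.01701522902351
t 29.975
grip 38.5 -0.003 63.35424559999819 32.9722934961319 [-0.93414085 -0.07130963  4.68984225] 34.1167
lifted 63.327614451644365 33.381110429763794
df [-0.65409034 -0.86555217 -0.69825449] [-2.40996787e-04 -7.69969999e-05 -5.66525731e-04] 62.6441415740831
t 38.45
```

View pics/scene3.png

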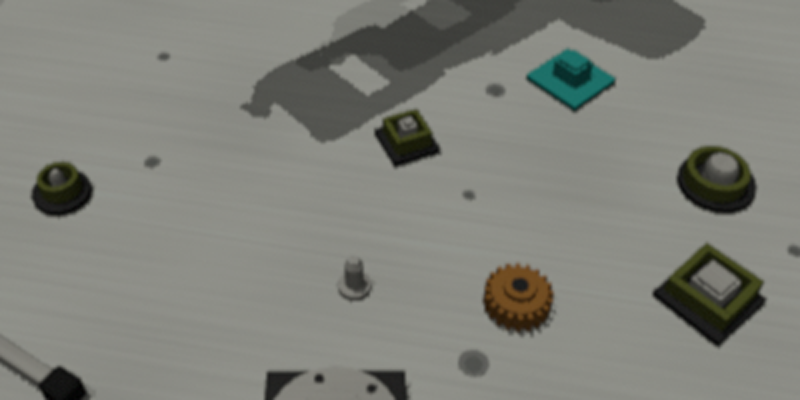

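View pics/side3.png

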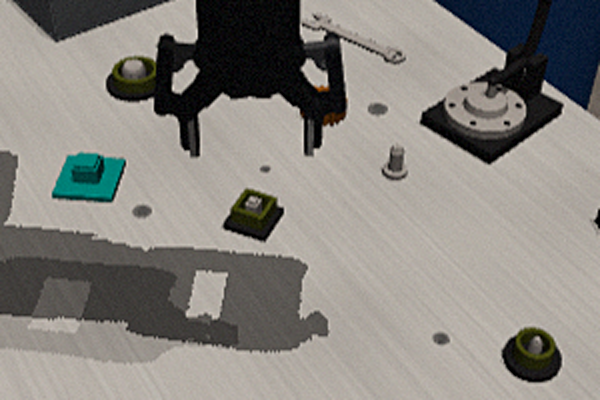

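All four collars sit on their stubs, at scene crop (60,180), (407,130), (718,175) and (712,290). The gear and pin are unmoved. I'll check top height and flatness, then hand in.

```bash
python3 - <<'E'
from vis import *
p,X,H=cloud("scene"); ok=True
for n,c in dict(rss=(.6135,-.3215),rsl=(.466,.3435),sss=(.469,.0145),ssl=(.618,.33)).items():
    m=(np.hypot(X[...,0]-c[0],X[...,1]-c[1])<.055)&(H[...,0]>22)&(H[...,0]<45)&(H[...,1]>110)&(X[...,2]>.026)&(X[...,2]<.06)
    q=X[m]; co=np.linalg.lstsq(np.c_[q[:,:2]-c,np.ones(len(q))],q[:,2],rcond=None)[0]
    t=np.degrees(np.hypot(*co[:2])); print(n,len(q),co,"tilt",t,q[:,2].max()); ok&=t<5 and q[:,2].max()<.037
print(ok,manip.current_time())
if ok: manip.sign_off(); print("signed off")
E
```

```text
rss 121 [-0.00048977  0.01301672  0.02906244] tilt 0.7463311227267498 0.03264465817761564
rsl 235 [-0.00517136  0.00426038  0.0300886 ] tilt 0.38389788941146297 0.034032506970551685
sss 138 [ 0.0074043  -0.00070372  0.02962314] tilt 0.42614706580284356 0.033517691068853925
ssl 449 [ 0.00157331 -0.00057013  0.03002496] tilt 0.09587999489982876 0.03406134962906639
True 41.1833
the job is handed in; nothing more can be done
signed off
```

All four collars lie flat on their matching stands (measured tilt under 1°, tops about 30 mm above the bench), the worm gear and locating pin look unmoved in the final pictures, and I handed the job in at about 41 s.

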